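# Seat a double lid on a storage tin, then hold its outer lid off

### The job

Pick up the nested pair of lids together by the post of the inner lid, lower them onto the open tin without dropping them and press down until the inner lid is fully home on the rim. Then take the outer lid alone by its collar, lift it straight off while the inner lid stays seated, and finish still holding it level and still over the tin, a few centimetres clear above the top of the post, so that the inner lid can be taped. Leave the tin and the other things on the table where they stand.

Things in the scene. Friction and masses are not known exactly. Their poses are not given: they have to be found in the camera images.
- tin: open round aluminium storage tin standing loose on the table, 1.5 kg; 120 mm outside diameter (125 at the foot), 80 mm high, bore 114 mm; a roll of tape is packed inside (top 52 mm above the underside, clear of the lids). Origin: centre of the underside, z up. It stands left or right in the work area, the lids on the other side.
- seal (a joint): black rubber sealing ring sliding inside the tin's mouth: 0 = up (its top 68 mm above the tin's underside), grows downward in m as the inner lid's plug pushes it, 0.006 when the lid is home. The lids' weight (3 N) does not move it: they stop 3 to 6 mm short of home until pressed with roughly 6 to 10 N more. It stays where pushed, no spring.
- inner_lid: round aluminium inner lid, about 0.16 kg: plug 109 mm diameter, 18 mm deep, lower edge chamfered; above it a flange 124 mm diameter, 4 mm thick; central upright post 18 mm diameter, its top 84 mm above the origin. Origin: centre of the plug's underside, z up. Starts plug down on the table, outer lid resting on its flange. Home: flange on the tin's rim, origin 62 mm above the tin's underside.
- post_top (a point): centre of the top of the inner lid's post, 84 mm above the inner lid's origin; at the start the topmost 30 mm of the post stand free above the outer lid's collar.
- outer_lid: round aluminium outer lid, about 0.16 kg: skirt 142 mm outside, 135 inside, top face 22 mm above the origin, central collar (tube) 44 mm outside, 26 inside, from 22 to 50 mm above the origin, round the inner lid's post with 4 mm play. Origin: centre of the skirt's lower edge, z up; nested it is 4 mm above the inner lid's origin. Not fastened: the post carries both lids, the collar this one.
- collar_top (a point): centre of the top edge of the outer lid's collar, 50 mm above the outer lid's origin.
- marker: white marker pen with a green cap, 17 x 135 x 16 mm, lying between the tin and the lids; origin at the centre of its underside. Leave alone.
- ballpen: white and blue ball pen, 9 x 134 x 10 mm, lying at the front edge; origin at the centre of its underside. Leave alone.
- name_badge: flat badge in a clear holder, 122 x 62 x 9 mm, lying on the right; origin at the centre of its underside. Leave alone.
- soap: clear blue pump bottle, 57 x 71 x 195 mm, standing behind the work area on the left; origin at the centre of its underside. Leave alone.
- lotion: white pump bottle with a black pump, 70 x 70 x 200 mm, standing behind the work area on the right; origin at the centre of its underside. Leave alone.
- cream_1: white cream tube with a brown cap, lying, 39 x 150 x 39 mm, far left; origin at the centre of its underside. Leave alone.

How it is judged:
On the way, in this order (a step that is already met when the one before it is completed fails the run):
1. both lids, still nested, are lifted together off the table (height (world z) of inner_lid above 0.04 m and contact force between the fingers and inner_lid above 0.5 N and z of outer_lid in the frame of inner_lid between 0 and 0.006 m and angle between the z axis of outer_lid and the z axis of inner_lid, either way round below 0.06 rad), for 0.2 s.
2. the inner lid is pressed fully home on the tin, the outer lid still nested on it (z of inner_lid in the frame of tin between 0.058 and 0.0635 m and horizontal distance between inner_lid and tin below 0.005 m and angle between the z axis of inner_lid and the z axis of tin, either way round below 0.05 rad and z of outer_lid in the frame of inner_lid between 0 and 0.006 m and angle between the z axis of outer_lid and the z axis of inner_lid, either way round below 0.06 rad), for 0.2 s.
3. the outer lid alone is lifted in the fingers, the inner lid still seated (z of outer_lid in the frame of inner_lid above 0.03 m and contact force between the fingers and outer_lid above 0.5 N and z of inner_lid in the frame of tin between 0.058 and 0.0635 m and horizontal distance between inner_lid and tin below 0.005 m and angle between the z axis of inner_lid and the z axis of tin, either way round below 0.05 rad), for 0.2 s.
At the end, for the whole second after the job is handed in: Inner lid home in the upright tin (height within 1.5 mm, sideways 5 mm, 0.05 rad) and untouched; outer lid held by the fingers alone, at rest, level to 0.2 rad, within 50 mm of the tin's axis, lower edge at least 155 mm above the tin's underside (9 mm above the post), clear of inner lid and tin (z of inner_lid in the frame of tin between 0.058 and 0.0635 m and horizontal distance between inner_lid and tin below 0.005 m and angle between the z axis of inner_lid and the z axis of tin, either way round below 0.05 rad and angle between tin's own z axis and vertical below 0.05 rad and z of outer_lid in the frame of tin above 0.155 m and horizontal distance between outer_lid and tin below 0.05 m and angle between outer_lid's own z axis and vertical below 0.2 rad and linear speed of outer_lid below 0.03 m/s and contact force between the fingers and outer_lid above 0.5 N and contact force between each of outer_lid, the arm, the fingers and inner_lid below 0.05 N and contact force between outer_lid and tin below 0.05 N); the arm keeps its last pose, push and grip.
It fails at once if the lids are parted while the inner lid is not home in the tin (more than 3 mm proud of its seat or 8 mm off centre) (z of outer_lid in the frame of inner_lid above 0.015 m and (z of inner_lid in the frame of tin above 0.065 m or horizontal distance between inner_lid and tin above 0.008 m)).
It fails at once if a lid is dropped (falls freely faster than 0.6 m/s) ((linear speed of inner_lid above 0.6 m/s and contact force between the fingers and inner_lid below 0.1 N) or (linear speed of outer_lid above 0.6 m/s and contact force between the fingers and outer_lid below 0.1 N and contact force between the fingers and inner_lid below 0.1 N)).
It fails at once if the tin is shifted more than 30 mm or tipped (distance of tin from where it was at the start of the episode above 0.03 m or angle between tin's own z axis and vertical above 0.2 rad).
It fails at once if a bystander is moved more than 30 mm (distance of any of marker, ballpen, name_badge, soap, lotion, cream_1 from where it was at the start of the episode above 0.03 m).
It also fails if it takes over 54 s, if anything falls off the work surface, if the arm or the gripper's body presses on something with over 40 N, if the wrist force passes 120 N, or if a joint passes its speed limit or range.

### The arm

A 6-joint arm with a two-finger parallel gripper is mounted at the origin on a cart in front of the work surface, level with it; the furniture and walls round the work are solid. World frame = base frame: x ahead of the robot, y to its left, z up, the work surface at z = 0. Lengths are in m, angles in rad, forces in N, time in s.
With the tool pointing down it reaches from about 0.35 to 0.85 m from the base axis. Payload 8.1 kg.
Tool frame: the origin (TCP) lies at the centre of the arm's flange, where the gripper is bolted on; the fingertips stand 186 mm ahead of it and the grasp point (between the pads) lies 167 mm ahead of it; z points along the fingers, y is the line along which they close (so a half turn about z gives the same grasp; the last joint's range is limited). The gripper opens to 93 mm and grips with 3 to 60 N. Pads are 15 mm wide; open, the fingers measure 128 mm over their backs; the gripper's body (75 mm by 188 mm) begins 65 mm behind the grasp point.
Start: joints at [-1.36, 0.13, 1.488, -0, 1.523, -0.085], TCP at [0.175, -0.574, 0.405] pointing down, gripper open.
Joint ranges: [-2.96, 2.96], [-0.89, 2.26], [0.02, 2.5], [-1.34, 4.48], [0, 2.73], [-2.66, 2.66]. Speed limits (rad/s): [2.39, 2.39, 2.79, 3.14, 3.14, 3.14].

### API

Orientations are given as a rotation vector (axis times angle).
In Python, from plant import read_state, read_camera, camera_params, robot gives the robot as it stands.
- The arm moves only by the tool carry_out, never from a script. Its argument "targets" is a list of rows, each an object of numbers: "hand": the opening in per cent of the stroke, from 0 (shut) to 100 (fully open); "x", "y", "z": the shift along the tool's x, y, z in m; "ax", "ay", "az": the turn, a rotation vector about the tool's x, y, z in rad. In form: [{"hand": .., "x": .., "y": .., "z": .., "ax": .., "ay": .., "az": ..}, ...]. A call has 1 to 8 rows; each row is the pose to reach, as a shift and turn from the pose commanded when the call began, along the tool's axes at that moment; what a row does not reach only later rows make up. A row lasts 1/8 s, in which the tool goes at most 62.5 mm and 10.7 degrees, less where a joint would pass 70% of its speed; a pose out of reach is approached as far as the arm can. A call with a gripper value outside its range is refused whole. The fingers move at their own pace and stop on an object; "newtons" is the grip in N (left out, the last holds). Time passes only in rows, so rows that repeat a pose let the fingers close. It gives the time, the measured TCP pose, the force, the opening and the grip force at its end, in the units of the state.
- read_state(): the state, without advancing time (a new reading comes with each control period).
- read_camera(name): name is "scene" or "top" or "wrist"; returns (picture, depth): 420x560x3 uint8, blue, green, red; 420x560 float32, m along the optical axis (not along the pixel's ray), 0 where there is no reading.
- camera_params(name): a dict with "fx", "fy", "cx", "cy" (pixels), "position" and "rotation" of the camera in the world. Camera axes: x right, y up, looking along -z (the intrinsics and any distortion apply to the point x, -y, -z); pixel columns grow to the right and rows downward; lengths in m; the calibration is good to about 2 mm. The wrist camera is an equidistant fisheye: a pixel r from the principal point sees the ray r / f radians off the axis. A picture is of the moment at which its call begins: read the wrist's pose just before it. camera_params takes no time and is no camera call; for the wrist camera it gives the pose at the moment of the call.
- robot.close_job(): hands the job in; it is judged then, once.
The state is a dict: "t": time; "q": joint angles; "dq": joint speeds; "joint_torque": joint torques, N m; "tool_pos": TCP position; "orientation": TCP orientation; "force": force on the tool from outside, world axes, zero at the start; "wrist_torque": the same for the moment, N m; "opening": finger opening in m; "gripper_force": force on a finger pad.
Only numpy, scipy, OpenCV 4.12 (cv2) and the standard library are available. Lean on these libraries where they do the work, as an engineer would, in place of code of your own. Each camera call takes 0.05 s, during which the arm holds its last target. There are 200 camera calls.

## Working session

There is one attempt and no reset: what is moved stays moved. The work goes in short steps, Python scripts to look and compute and a tool call to move; the robot and the scene stay as the last step left them, time stands still between calls to the robot, and variables do not carry over. Pictures are saved under pics/ and viewed, at most 10 in all, crops included, and the job is handed in when it is done.

Besides the shell and the picture viewer there is one more tool, called after "Request:" as name(argument=value, ...), one argument or row to a line, values as JSON. carry_out: Moves the arm, as the interface text tells. Its arguments: {"type":"object","properties":{"targets":{"type":"array","items":{"type":"object","properties":{"hand":{"type":"number"},"x":{"type":"number"},"y":{"type":"number"},"z":{"type":"number"},"ax":{"type":"number"},"ay":{"type":"number"},"az":{"type":"number"}}}},"newtons":{"type":"number"}},"required":["targets"]}

```bash
mkdir -p pics; cat > h.py <<'E'
import numpy as np, cv2
from scipy.spatial.transform import Rotation as R
from plant import read_state, read_camera, camera_params, robot
def Rm(r):
    r=np.array(r,float)
    if r.shape==(3,3): return r
    return (R.from_rotvec(r) if r.size==3 else R.from_quat(r)).as_matrix()
def cloud(name):
    p=camera_params(name); im,d=read_camera(name)
    v,u=np.mgrid[:420,:560]; x=(u-p['cx'])/p['fx']; y=(v-p['cy'])/p['fy']
    if name=='wrist':
        r=np.hypot(x,y)+1e-9; s=np.tan(r)/r; x=x*s; y=y*s
    P=np.stack([x*d,-y*d,-d],-1)@Rm(p['rotation']).T+np.array(p['position'])
    P[d==0]=np.nan
    return im,d,P
E
python3 - <<'E'
from h import *
s=read_state();print({k:np.round(v,3) for k,v in s.items()})
for n in('scene','top'):
    print(n,camera_params(n)); im,d,P=cloud(n); np.savez(n,im=im,d=d,P=P); cv2.imwrite(f'pics/{n}0.png',im)
E
```

```text
{'t': np.float64(0.0), 'q': array([-1.36 ,  0.131,  1.489,  0.   ,  1.523, -0.085]), 'dq': array([-0.001, -0.001,  0.002, -0.   , -0.001, -0.   ]), 'joint_torque': array([ 0.0000e+00, -5.5984e+01, -4.9176e+01,  7.7000e-02,  3.5000e-02,
       -0.0000e+00]), 'tool_pos': array([ 0.175, -0.574,  0.404]), 'orientation': array([-3.105, -0.463,  0.   ]), 'force': array([-0.469, -0.4  ,  0.404]), 'wrist_torque': array([-0.022, -0.028,  0.006]), 'gripper_force': np.float64(0.0), 'opening': np.float64(0.093)}
scene {'fx': 418.0865015088006, 'fy': 418.0865015088006, 'cx': 281.9760241790771, 'cy': 212.07114125901998, 'position': array([-0.39059808,  0.61897113,  0.81277485]), 'rotation': array([ 0.58407277, -1.04513436, -1.93206341])}
top {'fx': 385.2349978294021, 'fy': 385.2349978294021, 'cx': 276.87535177806586, 'cy': 208.36854348324815, 'position': array([0.39485342, 0.03667695, 1.34422254]), 'rotation': array([ 0.09319278, -0.11313846, -1.56945868])}
```

View pics/top0.png

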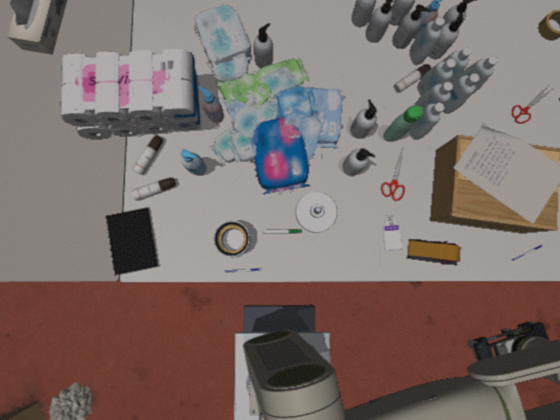

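View pics/scene0.png

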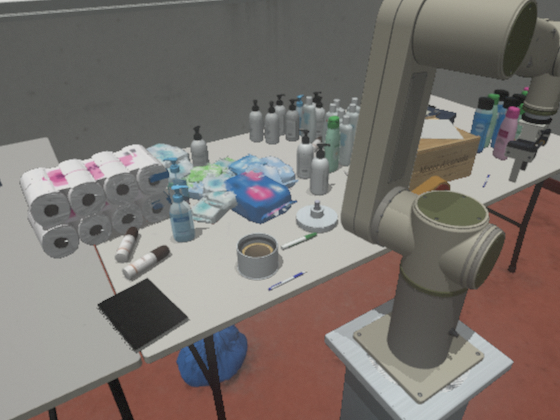

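The top view shows the tin at about (232,238), the lids at (317,211), the marker between them at (282,231), and bottles behind. In the scene view the tin is at (257,255) and the lids at (317,215).

```bash
python3 - <<'E'
from h import *
from scipy.optimize import least_squares
def fit(Q,r=None):
    c=np.median(Q[:,:2],0)
    f=lambda p:np.hypot(Q[:,0]-p[0],Q[:,1]-p[1])-(p[2] if r is None else r)
    return least_squares(f,[*c,.06],loss='soft_l1',f_scale=.002).x
for n,pt,pl in(('top',(232,238),(317,211)),('scene',(257,255),(317,215))):
    P=np.load(n+'.npz')['P']
    for nm,(u,v) in(('tin',pt),('lid',pl)):
        Q=P[v-45:v+45,u-45:u+45].reshape(-1,3);Q=Q[np.isfinite(Q[:,0])]
        c=P[v-5:v+6,u-5:u+6].reshape(-1,3); 
        print(n,nm,'table z',np.nanmedian(Q[Q[:,2]<.012,2]),'near',np.nanmedian(c,0))
        for a,b in(((.07,.09),) if nm=='tin' else ((.018,.034),(.045,.06),(.07,.1))):
            S=Q[(Q[:,2]>a)&(Q[:,2]<b)]
            if len(S)<4: print(a,len(S));continue
            print(a,b,len(S),S.mean(0).round(4),'z95',np.percentile(S[:,2],[50,95]).round(4),'mid',((S.max(0)+S.min(0))/2).round(4),'ext',np.ptp(S,0).round(3),'fit',fit(S).round(4))
    Q=P.reshape(-1,3)
# marker etc extents
P=np.load('top.npz')['P']
for nm,(u0,u1,v0,v1) in dict(marker=(260,304,225,237),pump=(345,375,145,178),pump2=(350,380,100,140),soap=(180,208,147,178),blue=(255,312,115,195)).items():
    S=P[v0:v1,u0:u1].reshape(-1,3);S=S[S[:,2]>.008]
    print(nm,S.min(0).round(3),S.max(0).round(3))
E
```

```text
top tin table z 0.0001795180476380498 near [0.46827921 0.1752399  0.00411609]
0.07 0.09 179 [0.464  0.1725 0.0764] z95 [0.077 0.083] mid [0.463  0.1715 0.0778] ext [0.115 0.118 0.016] fit [0.4631 0.1719 0.057 ]
top lid table z -0.00024418519785007753 near [ 0.55590067 -0.11325668  0.05373207]
0.018 0.034 1203 [ 0.5595 -0.1149  0.0257] z95 [0.0257 0.03  ] mid [ 0.6041 -0.1202  0.0258] ext [0.233 0.286 0.015] fit [ 0.5596 -0.1146  0.0531]
0.045 0.06 264 [ 0.6178 -0.0721  0.0513] z95 [0.0511 0.0577] mid [ 0.6247 -0.1128  0.0524] ext [0.176 0.299 0.015] fit [ 0.5757 -0.045   0.0752]
0.07 0.1 704 [ 0.6713 -0.033   0.0853] z95 [0.0863 0.094 ] mid [ 0.6285 -0.113   0.0848] ext [0.157 0.299 0.03 ] fit [ 0.6009 -0.0441  0.0871]
scene tin table z -0.001700907992851941 near [0.49262406 0.1587125  0.02474476]
0.07 0.09 258 [0.459  0.1722 0.0752] z95 [0.0758 0.0796] mid [0.4627 0.1713 0.0756] ext [0.121 0.119 0.011] fit [0.463  0.1707 0.0584]
scene lid table z -0.001877578063051999 near [ 0.54273432 -0.107232    0.03631224]
0.018 0.034 831 [ 0.591  -0.1269  0.0245] z95 [0.024  0.0316] mid [ 0.6465 -0.0776  0.026 ] ext [0.446 0.406 0.016] fit [ 0.6621 -0.1342  0.1274]
0.045 0.06 379 [ 0.6598 -0.101   0.0519] z95 [0.0513 0.0589] mid [ 0.6195 -0.0586  0.0525] ext [0.424 0.421 0.015] fit [ 0.6814 -0.1295  0.123 ]
0.07 0.1 530 [ 0.676  -0.0869  0.0816] z95 [0.0816 0.0945] mid [ 0.6263 -0.0607  0.0849] ext [0.439 0.425 0.03 ] fit [ 0.6565 -0.1337  0.107 ]
marker [ 0.485 -0.071  0.008] [0.512 0.068 0.028]
pump [ 0.685 -0.279  0.008] [ 0.767 -0.21   0.203]
pump2 [ 0.823 -0.304  0.008] [ 0.893 -0.24   0.203]
soap [0.687 0.268 0.01 ] [0.741 0.354 0.199]
blue [ 0.616 -0.099  0.009] [0.896 0.095 0.111]
```

```bash
cat >> h.py <<'E'
def go(x,y,z,yaw=0.0):
    s=read_state(); T=R.from_rotvec(s['orientation']); G=R.from_euler('z',yaw)*R.from_rotvec([np.pi,0,0])
    print('t',round(float(s['t']),2),'pos',s['tool_pos'].round(4),'shift',(T.inv().apply(np.array([x,y,z])-s['tool_pos'])).round(4),'turn',(T.inv()*G).as_rotvec().round(4),'F',s['force'].round(2),'open',round(float(s['opening']),4),'grip',round(float(s['gripper_force']),1))
E
python3 -c "
from h import *
go(.558,-.1145,.40)"
```

```text
t 0.1 pos [ 0.1749 -0.5737  0.4038] shift [ 0.5003 -0.3276  0.0044] turn [-1.700e-03  1.000e-04  2.958e-01] F [ 0.02 -0.14  0.18] open 0.0927 grip 0.0
```

Request:
carry_out(
  targets=[
    {"x": 0.05,"y": -0.033,"az": 0.1},
    {"x": 0.1,"y": -0.066,"az": 0.2},
    {"x": 0.15,"y": -0.098,"az": 0.296},
    {"x": 0.2,"y": -0.131,"az": 0.296},
    {"x": 0.25,"y": -0.164,"az": 0.296},
    {"x": 0.3,"y": -0.197,"az": 0.296},
    {"x": 0.35,"y": -0.229,"az": 0.296},
    {"x": 0.4,"y": -0.262,"az": 0.296},
  ],
)

```text
schema error: expected keys hand, x, y, z, ax, ay, az
```

Request:
carry_out(
  targets=[
    {"x": 0.05,"y": -0.003},
    {"x": 0.1,"y": -0.035},
    {"x": 0.1,"y": -0.035},
  ],
)

```text
schema error: expected keys hand, x, y, z, ax, ay, az
```

```bash
python3 -c "
from h import *
go(.558,-.1145,.40)
print(camera_params('wrist'))
im,d,P=cloud('wrist');cv2.imwrite('pics/w1.png',im);np.savez('w1',im=im,d=d,P=P)"
```

```text
t 0.1 pos [ 0.1749 -0.5737  0.4038] shift [ 0.5003 -0.3276  0.0044] turn [-1.700e-03  1.000e-04  2.958e-01] F [ 0.02 -0.14  0.18] open 0.0927 grip 0.0
{'fx': 325.19226210127806, 'fy': 325.19226210127806, 'cx': 281.5023152023298, 'cy': 211.50612317854268, 'position': array([ 0.24942562, -0.55065803,  0.38458618]), 'rotation': array([-0.23531266,  0.17833551, -1.26638186])}
```

View pics/w1.png

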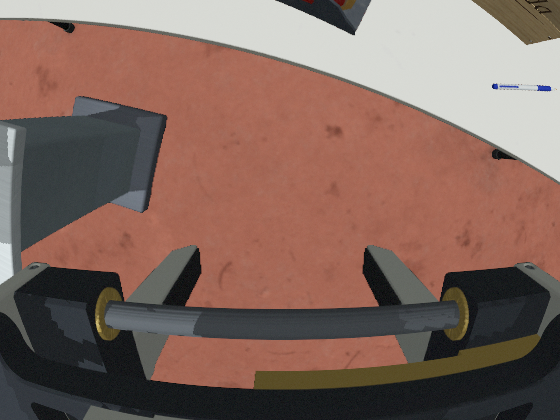

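The calls were refused because every key is required, so the arm has not moved. The picture shows the floor, with the fingers at about (180,260) and (390,260).

Request:
carry_out(
  targets=[
    {"hand": 100,"x": 0.05,"y": -0.033,"z": 0,"ax": 0,"ay": 0,"az": 0.1},
    {"hand": 100,"x": 0.1,"y": -0.066,"z": 0,"ax": 0,"ay": 0,"az": 0.2},
    {"hand": 100,"x": 0.15,"y": -0.098,"z": 0,"ax": 0,"ay": 0,"az": 0.296},
    {"hand": 100,"x": 0.2,"y": -0.131,"z": 0,"ax": 0,"ay": 0,"az": 0.296},
    {"hand": 100,"x": 0.25,"y": -0.164,"z": 0,"ax": 0,"ay": 0,"az": 0.296},
    {"hand": 100,"x": 0.3,"y": -0.197,"z": 0,"ax": 0,"ay": 0,"az": 0.296},
    {"hand": 100,"x": 0.35,"y": -0.229,"z": 0,"ax": 0,"ay": 0,"az": 0.296},
    {"hand": 100,"x": 0.4,"y": -0.262,"z": 0,"ax": 0,"ay": 0,"az": 0.296},
  ],
)

```text
t: 1.15
tool_pos: [0.4821, -0.205, 0.4047]
orientation: [3.141, -0.0, 0.0]
force: [0.1, -1.2, 0.7]
opening: 0.0934
gripper_force: 0.0
```

```bash
python3 -c "
from h import *
go(.558,-.1145,.40)"
```

```text
t 1.15 pos [ 0.4821 -0.205   0.4047] shift [ 0.0759 -0.0905  0.0047] turn [ 0.0001 -0.0001 -0.0003] F [ 0.07 -1.21  0.68] open 0.0934 grip 0.0
```

Request:
carry_out(
  targets=[
    {"hand": 100,"x": 0.035,"y": -0.045,"z": 0,"ax": 0,"ay": 0,"az": 0},
    {"hand": 100,"x": 0.06,"y": -0.09,"z": 0.02,"ax": 0,"ay": 0,"az": 0},
    {"hand": 100,"x": 0.06,"y": -0.09,"z": 0.02,"ax": 0,"ay": 0,"az": 0},
    {"hand": 100,"x": 0.06,"y": -0.09,"z": 0.02,"ax": 0,"ay": 0,"az": 0},
  ],
)

```text
t: 1.65
tool_pos: [0.5411, -0.1167, 0.3844]
orientation: [3.141, 0.001, -0.001]
force: [-0.1, -0.6, 0.4]
opening: 0.0929
gripper_force: 0.0
```

```bash
python3 -c "
from h import *
go(.558,-.1145,.40)
print(camera_params('wrist'))
im,d,P=cloud('wrist');cv2.imwrite('pics/w2.png',im);np.savez('w2',im=im,d=d,P=P)
for a,b in((.018,.034),(.048,.06),(.07,.1)):
    S=P[(P[...,2]>a)&(P[...,2]<b)&(abs(P[...,0]-.558)<.06)&(abs(P[...,1]+.1145)<.06)]
    print(a,len(S),S.mean(0),np.ptp(S,0),(S.max(0)+S.min(0))/2) if len(S) else print(a,0)"
```

```text
t 1.65 pos [ 0.5411 -0.1167  0.3844] shift [ 0.0169 -0.0022 -0.0156] turn [0.0002 0.0009 0.0006] F [-0.11 -0.59  0.41] open 0.0929 grip 0.0
{'fx': 325.19226210127806, 'fy': 325.19226210127806, 'cx': 281.5023152023298, 'cy': 211.50612317854268, 'position': array([ 0.61890155, -0.11570166,  0.36515688]), 'rotation': array([-0.21667071,  0.21849515, -1.55935676])}
0.018 10060 [ 0.56147572 -0.11503122  0.02680032] [0.11972508 0.11998669 0.01238541] [ 0.5578629  -0.11450023  0.0276068 ]
0.048 1013 [ 0.56348983 -0.11719509  0.05446778] [0.0426996  0.04306533 0.00998507] [ 0.5623403  -0.11676905  0.05300179]
0.07 361 [ 0.56345951 -0.1163348   0.08341486] [0.0178508  0.01797727 0.01639434] [ 0.5626857  -0.11662832  0.07823674]
```

View pics/w2.png

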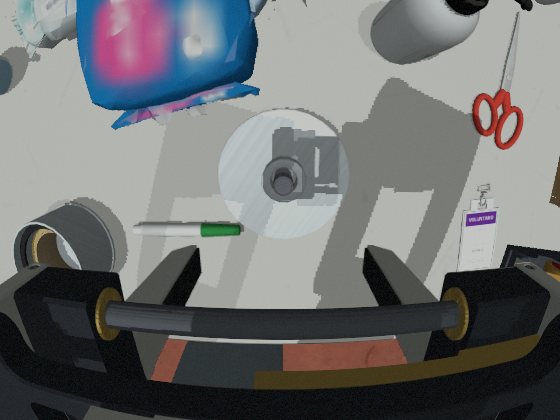

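The lids are at about (284,172) in view, with the post dark in the centre at (283,183). The marker tip at (241,230) is close to the skirt but clear of it. Wrist depth puts the post top at (0.563, −0.1165, 0.0845), in agreement with the overhead view.

Request:
carry_out(
  targets=[
    {"hand": 100,"x": 0.021,"y": 0,"z": 0.04,"ax": 0,"ay": 0,"az": 0},
    {"hand": 100,"x": 0.021,"y": 0,"z": 0.08,"ax": 0,"ay": 0,"az": 0},
    {"hand": 100,"x": 0.021,"y": 0,"z": 0.11,"ax": 0,"ay": 0,"az": 0},
    {"hand": 100,"x": 0.021,"y": 0,"z": 0.13,"ax": 0,"ay": 0,"az": 0},
    {"hand": 100,"x": 0.021,"y": 0,"z": 0.14,"ax": 0,"ay": 0,"az": 0},
    {"hand": 100,"x": 0.021,"y": 0,"z": 0.14,"ax": 0,"ay": 0,"az": 0},
    {"hand": 100,"x": 0.021,"y": 0,"z": 0.14,"ax": 0,"ay": 0,"az": 0},
  ],
)

```text
t: 2.58
tool_pos: [0.5628, -0.117, 0.2462]
orientation: [3.141, -0.0, 0.003]
force: [0.5, 0.5, 0.2]
opening: 0.0929
gripper_force: 0.0
```

```bash
python3 -c "
from h import *
go(.562,-.116,.244)
im,d,P=cloud('wrist')
cv2.imwrite('pics/w3.png',im)
for a,b in((.048,.06),(.075,.095)):
    S=P[(P[...,2]>a)&(P[...,2]<b)&(abs(P[...,0]-.562)<.025)&(abs(P[...,1]+.116)<.025)]
    print(a,len(S),S.mean(0),np.ptp(S,0),(S.max(0)+S.min(0))/2) if len(S) else print(a,0)"
```

```text
t 2.58 pos [ 0.5628 -0.117   0.2462] shift [-0.0008 -0.001   0.0022] turn [ 0.0006 -0.0021 -0.0003] F [0.54 0.51 0.17] open 0.0929 grip 0.0
0.048 2467 [ 0.56808684 -0.11715893  0.0542011 ] [0.0402169  0.04368063 0.01192893] [ 0.56360854 -0.11739513  0.0539743 ]
0.075 1093 [ 0.5643868  -0.11654238  0.08336107] [0.01841239 0.01855055 0.01142225] [ 0.56258264 -0.11661818  0.08071485]
```

View pics/w3.png

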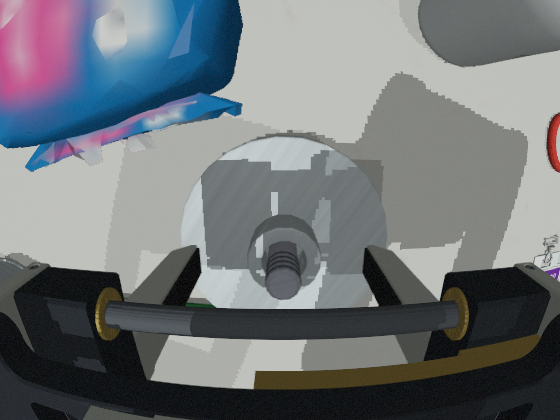

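The post at (283,270) is centred between the fingers, so I'll close on it.

Request:
carry_out(
  newtons=45,
  targets=[
    {"hand": 50,"x": 0,"y": 0,"z": 0.002,"ax": 0,"ay": 0,"az": 0},
    {"hand": 0,"x": 0,"y": 0,"z": 0.002,"ax": 0,"ay": 0,"az": 0},
    {"hand": 0,"x": 0,"y": 0,"z": 0.002,"ax": 0,"ay": 0,"az": 0},
    {"hand": 0,"x": 0,"y": 0,"z": 0.002,"ax": 0,"ay": 0,"az": 0},
    {"hand": 0,"x": 0,"y": 0,"z": 0.002,"ax": 0,"ay": 0,"az": 0},
    {"hand": 0,"x": 0,"y": 0,"z": 0.002,"ax": 0,"ay": 0,"az": 0},
    {"hand": 0,"x": 0,"y": 0,"z": 0.002,"ax": 0,"ay": 0,"az": 0},
  ],
)

```text
t: 3.5
tool_pos: [0.5622, -0.1167, 0.2427]
orientation: [-3.142, 0.0, 0.0]
force: [-0.0, 0.1, -0.9]
opening: 0.0281
gripper_force: 0.0
```

Request:
carry_out(
  newtons=45,
  targets=[
    {"hand": 0,"x": 0,"y": 0,"z": 0,"ax": 0,"ay": 0,"az": 0},
    {"hand": 0,"x": 0,"y": 0,"z": 0,"ax": 0,"ay": 0,"az": 0},
    {"hand": 0,"x": 0,"y": 0,"z": 0,"ax": 0,"ay": 0,"az": 0},
    {"hand": 0,"x": 0,"y": 0,"z": 0,"ax": 0,"ay": 0,"az": 0},
  ],
)

```text
t: 4.0
tool_pos: [0.5622, -0.1169, 0.2428]
orientation: [3.141, -0.0, 0.0]
force: [0.3, -1.8, -0.2]
opening: 0.0171
gripper_force: 45.0
```

Request:
carry_out(
  targets=[
    {"hand": 0,"x": 0,"y": 0,"z": -0.02,"ax": 0,"ay": 0,"az": 0},
    {"hand": 0,"x": 0,"y": 0,"z": -0.05,"ax": 0,"ay": 0,"az": 0},
    {"hand": 0,"x": 0,"y": 0,"z": -0.08,"ax": 0,"ay": 0,"az": 0},
    {"hand": 0,"x": 0,"y": 0,"z": -0.105,"ax": 0,"ay": 0,"az": 0},
    {"hand": 0,"x": 0,"y": 0,"z": -0.12,"ax": 0,"ay": 0,"az": 0},
    {"hand": 0,"x": 0,"y": 0,"z": -0.12,"ax": 0,"ay": 0,"az": 0},
    {"hand": 0,"x": 0,"y": 0,"z": -0.12,"ax": 0,"ay": 0,"az": 0},
  ],
)

```text
t: 4.88
tool_pos: [0.5618, -0.1166, 0.3615]
orientation: [-3.141, 0.0, 0.003]
force: [0.1, -0.5, -3.9]
opening: 0.0169
gripper_force: 45.0
```

```bash
cat >> h.py <<'E'
def ring(P,c,z0,z1,r0,r1):
    "robust circle fit in a height band and radius band about c"
    from scipy.optimize import least_squares
    r=np.hypot(P[...,0]-c[0],P[...,1]-c[1]); S=P[(P[...,2]>z0)&(P[...,2]<z1)&(r>r0)&(r<r1)]
    if len(S)<8: return len(S)
    f=least_squares(lambda p:np.hypot(S[:,0]-p[0],S[:,1]-p[1])-p[2],[*c,(r0+r1)/2],loss='soft_l1',f_scale=.001).x
    return len(S),f.round(4),S[:,2].mean().round(4)
def disc(P,c,z0,z1,r1):
    r=np.hypot(P[...,0]-c[0],P[...,1]-c[1]); S=P[(P[...,2]>z0)&(P[...,2]<z1)&(r<r1)]
    return (len(S),S.mean(0).round(4),((S.max(0)+S.min(0))/2).round(4),np.ptp(S,0).round(4)) if len(S) else 0
E
python3 -c "
from h import *
go(.463,.1715,.363)
im,d,P=cloud('wrist');np.savez('w4',P=P);cv2.imwrite('pics/w4.png',im)
c=(.563,-.1165)
print('skirt',disc(P,c,.13,.15,.08),ring(P,c,.13,.15,.03,.08))
print('coll',disc(P,c,.165,.18,.03))
S=P[(P[...,2]>.138)&(P[...,2]<.153)&(np.hypot(P[...,0]-c[0],P[...,1]-c[1])<.068)]
print('tilt',np.linalg.lstsq(np.c_[S[:,:2]-c,np.ones(len(S))],S[:,2],rcond=None)[0],len(S))
c=(.463,.1715)
for lo,hi in((.076,.085),):
  for n in('wrist','top','scene'):
    if n!='wrist': P=cloud(n)[2]; np.savez(n+'1',P=P)
    print(n,'tin',disc(P,c,lo,hi,.07),ring(P,c,lo,hi,.05,.066))
"
```

```text
t 4.88 pos [ 0.5618 -0.1166  0.3615] shift [-0.0989 -0.2881 -0.0011] turn [-0.0007  0.0018 -0.0002] F [ 0.1  -0.55 -3.87] open 0.0169 grip 45.0
skirt (20940, array([ 0.5858, -0.1159,  0.1455]), array([ 0.5714, -0.1162,  0.14  ]), array([0.1199, 0.1409, 0.0199])) (18807, array([ 0.5656, -0.1159,  0.0518]), np.float64(0.1455))
coll (1523, array([ 0.5751, -0.1158,  0.1726]), array([ 0.5734, -0.116 ,  0.1725]), array([0.0195, 0.0423, 0.015 ]))
tilt [-0.00258201  0.00160911  0.14562001] 20154
wrist tin (525, array([0.5   , 0.1527, 0.0797]), array([0.4718, 0.1691, 0.0794]), array([0.1097, 0.1203, 0.0067])) (525, array([0.467 , 0.1681, 0.058 ]), np.float64(0.0797))
top tin (98, array([0.4654, 0.1722, 0.0798]), array([0.463 , 0.1725, 0.08  ]), array([0.1146, 0.1151, 0.0079])) (98, array([0.4629, 0.1719, 0.0581]), np.float64(0.0798))
scene tin (115, array([0.4597, 0.1714, 0.078 ]), array([0.4634, 0.1709, 0.0785]), array([0.1185, 0.12  , 0.0051])) (115, array([0.4631, 0.1709, 0.0579]), np.float64(0.078))
```

Request:
carry_out(
  targets=[
    {"hand": 0,"x": -0.02,"y": -0.017,"z": 0,"ax": 0,"ay": 0,"az": 0},
    {"hand": 0,"x": -0.05,"y": -0.045,"z": 0,"ax": 0,"ay": 0,"az": 0},
    {"hand": 0,"x": -0.08,"y": -0.075,"z": 0,"ax": 0,"ay": 0,"az": 0},
    {"hand": 0,"x": -0.11,"y": -0.1,"z": 0,"ax": 0,"ay": 0,"az": 0},
    {"hand": 0,"x": -0.132,"y": -0.117,"z": 0,"ax": 0,"ay": 0,"az": 0},
    {"hand": 0,"x": -0.132,"y": -0.117,"z": 0,"ax": 0,"ay": 0,"az": 0},
    {"hand": 0,"x": -0.132,"y": -0.117,"z": 0,"ax": 0,"ay": 0,"az": 0},
  ],
)

```text
t: 5.9
tool_pos: [0.4304, 0.0002, 0.3626]
orientation: [3.141, -0.0, 0.0]
force: [0.7, -0.7, -3.0]
opening: 0.0169
gripper_force: 45.0
```

```bash
python3 -c "
from h import *
go(.463,.1715,.363)
im,d,P=cloud('wrist');np.savez('w5',P=P);cv2.imwrite('pics/w5.png',im)
c=(.463,.1715)
print('tin',disc(P,c,.076,.085,.07),ring(P,c,.076,.085,.05,.066))
for n in ('top','scene'):
    I,d,Q=cloud(n); s=read_state()['tool_pos']; print(n,s,'skirt',ring(Q,s[:2],.125,.155,.0,.09),disc(Q,s[:2],.125,.155,.09))
"
```

```text
t 5.9 pos [4.304e-01 2.000e-04 3.626e-01] shift [ 0.0326 -0.1714 -0.0004] turn [ 0.0002 -0.0003 -0.    ] F [ 0.7  -0.69 -3.02] open 0.0169 grip 45.0
tin (1613, array([0.4666, 0.168 , 0.0799]), array([0.4661, 0.1693, 0.0795]), array([0.1197, 0.1206, 0.0069])) (1613, array([0.4664, 0.1684, 0.058 ]), np.float64(0.0799))
top [ 4.30669664e-01 -1.43995964e-04  3.62656376e-01] skirt (196, array([ 0.4643, -0.002 ,  0.0973]), np.float64(0.1459)) (196, array([0.3721, 0.0106, 0.1459]), array([0.3988, 0.0088, 0.1462]), array([0.0797, 0.1048, 0.0103]))
scene [ 4.30662668e-01 -1.85620784e-04  3.62627305e-01] skirt (1075, array([0.4212, 0.0061, 0.057 ]), np.float64(0.142)) (1075, array([0.4095, 0.0146, 0.142 ]), array([0.4251, 0.0015, 0.1399]), array([0.1426, 0.1435, 0.0298]))
```

View pics/w5.png

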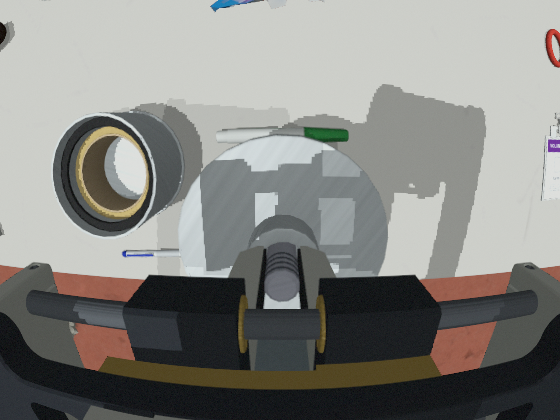

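The tin rim is fully visible at (112,175), with the lids in hand at (285,200) and the post top at (283,280). I'll compare the post and the tin in this same view.

```bash
python3 -c "
from h import *
P=np.load('w5.npz')['P'][235:305,262:304]
c=(.431,0)
for a,b in((.160,.18),(.195,.212)): print(a,disc(P,c,a,b,.0235),ring(P,c,a,b,.0,.0225))
"
```

```text
0.16 (759, array([0.4411, 0.001 , 0.1734]), array([0.4398, 0.0008, 0.1701]), array([0.0156, 0.0229, 0.0198])) (759, array([0.442 , 0.0009, 0.0071]), np.float64(0.1734))
0.195 (1310, array([0.4333, 0.001 , 0.2035]), array([0.432 , 0.0008, 0.2034]), array([0.0202, 0.0204, 0.0168])) (1310, array([0.4323, 0.0011, 0.007 ]), np.float64(0.2035))
```

Request:
carry_out(
  targets=[
    {"hand": 0,"x": 0.01,"y": -0.03,"z": -0.01,"ax": 0,"ay": 0,"az": 0},
    {"hand": 0,"x": -0.01,"y": -0.06,"z": -0.04,"ax": 0,"ay": 0,"az": 0},
    {"hand": 0,"x": -0.03,"y": -0.08,"z": -0.08,"ax": 0,"ay": 0,"az": 0},
    {"hand": 0,"x": -0.03,"y": -0.09,"z": -0.1,"ax": 0,"ay": 0,"az": 0},
    {"hand": 0,"x": -0.03,"y": -0.09,"z": -0.1,"ax": 0,"ay": 0,"az": 0},
    {"hand": 0,"x": -0.03,"y": -0.09,"z": -0.1,"ax": 0,"ay": 0,"az": 0},
  ],
)

```text
t: 6.8
tool_pos: [0.4005, 0.0898, 0.4614]
orientation: [3.141, -0.001, -0.003]
force: [0.4, -0.1, -4.8]
opening: 0.0168
gripper_force: 45.0
```

```bash
python3 -c "
from h import *
go(.4654,.1684,.363)
im,d,P=cloud('wrist');np.savez('w6',P=P);cv2.imwrite('pics/w6.png',im)
c=(.465,.17)
print('tin',disc(P,c,.076,.085,.07),ring(P,c,.076,.085,.05,.066))
"
```

```text
t 6.8 pos [0.4005 0.0898 0.4614] shift [ 0.065  -0.0787  0.0982] turn [ 0.0004  0.0019 -0.0007] F [ 0.45 -0.05 -4.77] open 0.0168 grip 45.0
tin (729, array([0.4823, 0.1823, 0.0803]), array([0.4681, 0.1696, 0.0794]), array([0.1151, 0.1186, 0.0068])) (729, array([0.4662, 0.1691, 0.0579]), np.float64(0.0803))
```

Request:
carry_out(
  targets=[
    {"hand": 0,"x": 0.02,"y": -0.025,"z": 0.01,"ax": 0,"ay": 0,"az": 0},
    {"hand": 0,"x": 0.045,"y": -0.055,"z": 0.04,"ax": 0,"ay": 0,"az": 0},
    {"hand": 0,"x": 0.0645,"y": -0.0785,"z": 0.075,"ax": 0,"ay": 0,"az": 0},
    {"hand": 0,"x": 0.0645,"y": -0.0785,"z": 0.105,"ax": 0,"ay": 0,"az": 0},
    {"hand": 0,"x": 0.0645,"y": -0.0785,"z": 0.125,"ax": 0,"ay": 0,"az": 0},
    {"hand": 0,"x": 0.0645,"y": -0.0785,"z": 0.13,"ax": 0,"ay": 0,"az": 0},
    {"hand": 0,"x": 0.0645,"y": -0.0785,"z": 0.13,"ax": 0,"ay": 0,"az": 0},
  ],
)

```text
t: 7.72
tool_pos: [0.4647, 0.1683, 0.3322]
orientation: [3.141, -0.001, -0.002]
force: [0.2, -0.1, -3.6]
opening: 0.0172
gripper_force: 45.0
```

```bash
python3 -c "
from h import *
go(.465,.1685,.320)
for n in('top','scene'):
    im,d,P=cloud(n); cv2.imwrite('pics/%s7.png'%n,im)
    im=im[200:300,200:300] if n=='scene' else im[185:285,185:285]
    cv2.imwrite('pics/%s7c.png'%n,cv2.resize(im,None,fx=5,fy=5,interpolation=2))
"
```

```text
t 7.72 pos [0.4647 0.1683 0.3322] shift [ 0.0003 -0.0002  0.0122] turn [ 0.0004  0.0012 -0.0008] F [ 0.19 -0.08 -3.57] open 0.0172 grip 45.0
```

View pics/scene7c.png

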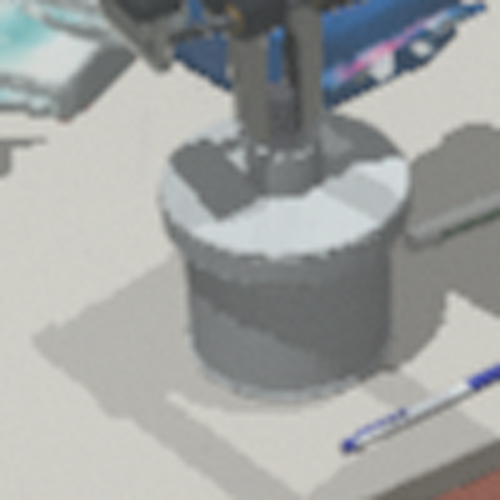

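The skirt (centre column about 287) sits centred over the tin (about 290), so I'll descend gently.

Request:
carry_out(
  targets=[
    {"hand": 0,"x": 0,"y": 0,"z": 0.003,"ax": 0,"ay": 0,"az": 0},
    {"hand": 0,"x": 0,"y": 0,"z": 0.006,"ax": 0,"ay": 0,"az": 0},
    {"hand": 0,"x": 0,"y": 0,"z": 0.009,"ax": 0,"ay": 0,"az": 0},
    {"hand": 0,"x": 0,"y": 0,"z": 0.012,"ax": 0,"ay": 0,"az": 0},
    {"hand": 0,"x": 0,"y": 0,"z": 0.012,"ax": 0,"ay": 0,"az": 0},
  ],
)

```text
t: 8.45
tool_pos: [0.4646, 0.1688, 0.3203]
orientation: [3.141, -0.0, -0.001]
force: [-0.0, -0.9, -3.9]
opening: 0.0169
gripper_force: 45.0
```

Request:
carry_out(
  targets=[
    {"hand": 0,"x": 0,"y": 0,"z": 0.003,"ax": 0,"ay": 0,"az": 0},
    {"hand": 0,"x": 0,"y": 0,"z": 0.006,"ax": 0,"ay": 0,"az": 0},
    {"hand": 0,"x": 0,"y": 0,"z": 0.008,"ax": 0,"ay": 0,"az": 0},
    {"hand": 0,"x": 0,"y": 0,"z": 0.01,"ax": 0,"ay": 0,"az": 0},
    {"hand": 0,"x": 0,"y": 0,"z": 0.01,"ax": 0,"ay": 0,"az": 0},
  ],
)

```text
t: 9.07
tool_pos: [0.4647, 0.1688, 0.3107]
orientation: [-3.142, 0.0, 0.0]
force: [0.4, -0.4, -3.4]
opening: 0.0169
gripper_force: 45.0
```

Next, press to home, expected at z ≈ 0.3048.

Request:
carry_out(
  targets=[
    {"hand": 0,"x": 0,"y": 0,"z": 0.002,"ax": 0,"ay": 0,"az": 0},
    {"hand": 0,"x": 0,"y": 0,"z": 0.004,"ax": 0,"ay": 0,"az": 0},
    {"hand": 0,"x": 0,"y": 0,"z": 0.005,"ax": 0,"ay": 0,"az": 0},
    {"hand": 0,"x": 0,"y": 0,"z": 0.005,"ax": 0,"ay": 0,"az": 0},
  ],
)

```text
t: 9.57
tool_pos: [0.4649, 0.1688, 0.3059]
orientation: [-3.142, 0.0, -0.001]
force: [-1.5, -0.8, 3.1]
opening: 0.0169
gripper_force: 45.0
```

Request:
carry_out(
  targets=[
    {"hand": 0,"x": 0,"y": 0,"z": 0.001,"ax": 0,"ay": 0,"az": 0},
    {"hand": 0,"x": 0,"y": 0,"z": 0.001,"ax": 0,"ay": 0,"az": 0},
  ],
)

```text
t: 9.82
tool_pos: [0.4648, 0.1688, 0.3048]
orientation: [-3.142, 0.0, -0.0]
force: [-1.9, -0.8, 2.4]
opening: 0.0176
gripper_force: 45.0
```

Request:
carry_out(
  targets=[
    {"hand": 0,"x": 0,"y": 0,"z": 0.001,"ax": 0,"ay": 0,"az": 0},
    {"hand": 0,"x": 0,"y": 0,"z": 0.001,"ax": 0,"ay": 0,"az": 0},
  ],
)

```text
t: 10.07
tool_pos: [0.4649, 0.1688, 0.3047]
orientation: [-3.142, 0.0, -0.001]
force: [-5.6, -1.4, 11.0]
opening: 0.0173
gripper_force: 45.0
```

Request:
carry_out(
  targets=[
    {"hand": 0,"x": 0,"y": 0,"z": 0.001,"ax": 0,"ay": 0,"az": 0},
    {"hand": 0,"x": 0,"y": 0,"z": 0.001,"ax": 0,"ay": 0,"az": 0},
  ],
)

```text
t: 10.32
tool_pos: [0.4649, 0.1688, 0.3046]
orientation: [3.142, -0.0, 0.001]
force: [-10.4, -3.8, 18.5]
opening: 0.0172
gripper_force: 45.0
```

There is a hard stop at z = 0.3047 with the force rising, so the inner lid is home. I'll relax the push, then open.

Request:
carry_out(
  targets=[
    {"hand": 0,"x": 0,"y": 0,"z": -0.0015,"ax": 0,"ay": 0,"az": 0},
    {"hand": 0,"x": 0,"y": 0,"z": -0.002,"ax": 0,"ay": 0,"az": 0},
    {"hand": 0,"x": 0,"y": 0,"z": -0.002,"ax": 0,"ay": 0,"az": 0},
  ],
)

```text
t: 10.7
tool_pos: [0.4648, 0.1688, 0.3047]
orientation: [-3.142, 0.0, -0.0]
force: [-1.3, -1.0, 2.9]
opening: 0.0174
gripper_force: 45.0
```

Request:
carry_out(
  targets=[
    {"hand": 30,"x": 0,"y": 0,"z": 0,"ax": 0,"ay": 0,"az": 0},
    {"hand": 60,"x": 0,"y": 0,"z": 0,"ax": 0,"ay": 0,"az": 0},
    {"hand": 100,"x": 0,"y": 0,"z": 0,"ax": 0,"ay": 0,"az": 0},
    {"hand": 100,"x": 0,"y": 0,"z": 0,"ax": 0,"ay": 0,"az": 0},
    {"hand": 100,"x": 0,"y": 0,"z": 0,"ax": 0,"ay": 0,"az": 0},
    {"hand": 100,"x": 0,"y": 0,"z": 0,"ax": 0,"ay": 0,"az": 0},
  ],
)

```text
t: 11.45
tool_pos: [0.4648, 0.1688, 0.3047]
orientation: [-3.142, 0.0, -0.0]
force: [-0.1, -0.4, -1.0]
opening: 0.0725
gripper_force: 0.0
```

```bash
python3 -c "
from h import *
go(.4648,.1688,.279)
im,d,P=cloud('wrist');np.savez('w8',P=P);cv2.imwrite('pics/w8.png',im)
c=(.466,.169)
print('skirt',disc(P,c,.08,.094,.06),'coll',disc(P,c,.110,.122,.03),'post',disc(P,c,.14,.155,.02))
S=P[(P[...,2]>.08)&(P[...,2]<.096)&(np.hypot(P[...,0]-c[0],P[...,1]-c[1])<.065)]
print('tilt',np.linalg.lstsq(np.c_[S[:,:2]-c,np.ones(len(S))],S[:,2],rcond=None)[0])
"
```

```text
t 11.45 pos [0.4648 0.1688 0.3047] shift [0.     0.     0.0257] turn [-0.     -0.0001 -0.0002] F [-0.11 -0.41 -1.04] open 0.0725 grip 0.0
skirt (17368, array([0.4785, 0.1689, 0.0888]), array([0.4703, 0.169 , 0.0887]), array([0.1113, 0.1199, 0.0105])) coll (2504, array([0.469 , 0.1708, 0.1162]), array([0.4635, 0.1706, 0.116 ]), array([0.0415, 0.0434, 0.012 ])) post (1087, array([0.4668, 0.17  , 0.1458]), array([0.4652, 0.17  , 0.1443]), array([0.0185, 0.0186, 0.0079]))
tilt [0.00012368 0.00137251 0.08885007]
```

View pics/w8.png

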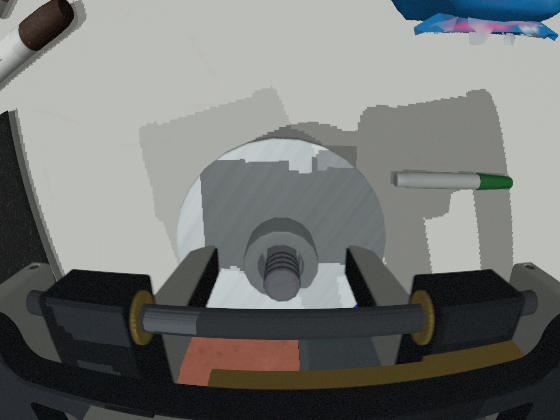

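Post top at 0.146 confirms the lid is home. The collar at (280,258) is centred and the skirt is level, so I'll go down and take the collar.

Request:
carry_out(
  newtons=25,
  targets=[
    {"hand": 100,"x": -0.001,"y": 0,"z": 0,"ax": 0,"ay": 0,"az": 0},
    {"hand": 100,"x": -0.001,"y": 0,"z": 0,"ax": 0,"ay": 0,"az": 0},
    {"hand": 100,"x": -0.001,"y": 0,"z": 0.01,"ax": 0,"ay": 0,"az": 0},
    {"hand": 100,"x": -0.001,"y": 0,"z": 0.02,"ax": 0,"ay": 0,"az": 0},
    {"hand": 100,"x": -0.001,"y": 0,"z": 0.024,"ax": 0,"ay": 0,"az": 0},
    {"hand": 100,"x": -0.001,"y": 0,"z": 0.024,"ax": 0,"ay": 0,"az": 0},
  ],
)

```text
t: 12.25
tool_pos: [0.4635, 0.1687, 0.28]
orientation: [3.141, -0.0, -0.002]
force: [0.4, 0.3, 0.5]
opening: 0.0931
gripper_force: 0.0
```

Request:
carry_out(
  targets=[
    {"hand": 70,"x": 0,"y": 0,"z": 0,"ax": 0,"ay": 0,"az": 0},
    {"hand": 40,"x": 0,"y": 0,"z": 0,"ax": 0,"ay": 0,"az": 0},
    {"hand": 20,"x": 0,"y": 0,"z": 0,"ax": 0,"ay": 0,"az": 0},
    {"hand": 20,"x": 0,"y": 0,"z": 0,"ax": 0,"ay": 0,"az": 0},
    {"hand": 20,"x": 0,"y": 0,"z": 0,"ax": 0,"ay": 0,"az": 0},
    {"hand": 20,"x": 0,"y": 0,"z": 0,"ax": 0,"ay": 0,"az": 0},
    {"hand": 20,"x": 0,"y": 0,"z": 0,"ax": 0,"ay": 0,"az": 0},
  ],
)

```text
t: 13.12
tool_pos: [0.4638, 0.1688, 0.2808]
orientation: [-3.142, 0.0, -0.0]
force: [0.1, 0.8, 0.2]
opening: 0.042
gripper_force: 25.0
```

Request:
carry_out(
  targets=[
    {"hand": 20,"x": 0,"y": 0,"z": -0.003,"ax": 0,"ay": 0,"az": 0},
    {"hand": 20,"x": 0,"y": 0,"z": -0.008,"ax": 0,"ay": 0,"az": 0},
    {"hand": 20,"x": 0,"y": 0,"z": -0.015,"ax": 0,"ay": 0,"az": 0},
    {"hand": 20,"x": 0,"y": 0,"z": -0.02,"ax": 0,"ay": 0,"az": 0},
    {"hand": 20,"x": 0,"y": 0,"z": -0.02,"ax": 0,"ay": 0,"az": 0},
  ],
)

```text
t: 13.75
tool_pos: [0.464, 0.1689, 0.3015]
orientation: [-3.141, 0.0, -0.002]
force: [-0.6, 0.6, -2.0]
opening: 0.0424
gripper_force: 25.0
```

```bash
python3 -c "
from h import *
go(.4638,.1688,.396)
im,d,P=cloud('wrist')
c=(.466,.169)
S=P[(P[...,2]>.09)&(P[...,2]<.12)&(np.hypot(P[...,0]-c[0],P[...,1]-c[1])<.065)&(P[...,0]>c[0]+.025)]
print('tilt',np.linalg.lstsq(np.c_[S[:,:2]-c,np.ones(len(S))],S[:,2],rcond=None)[0],len(S)); print('post',disc(P,c,.14,.155,.02))
"
```

```text
t 13.75 pos [0.464  0.1689 0.3015] shift [-0.0001  0.     -0.0945] turn [-0.0003 -0.0013 -0.0002] F [-0.59  0.56 -2.03] open 0.0424 grip 25.0
tilt [0.00119704 0.00170622 0.10955894] 11158
post (1128, array([0.4668, 0.17  , 0.1458]), array([0.4654, 0.1698, 0.1445]), array([0.0185, 0.0186, 0.0086]))
```

The outer lid is up 20 mm and level, and the inner lid's post is still at 0.146. I'll continue straight up.

Request:
carry_out(
  targets=[
    {"hand": 20,"x": 0,"y": 0,"z": -0.01,"ax": 0,"ay": 0,"az": 0},
    {"hand": 20,"x": 0,"y": 0,"z": -0.025,"ax": 0,"ay": 0,"az": 0},
    {"hand": 20,"x": 0,"y": 0,"z": -0.04,"ax": 0,"ay": 0,"az": 0},
    {"hand": 20,"x": 0,"y": 0,"z": -0.055,"ax": 0,"ay": 0,"az": 0},
    {"hand": 20,"x": 0,"y": 0,"z": -0.07,"ax": 0,"ay": 0,"az": 0},
    {"hand": 20,"x": 0,"y": 0,"z": -0.085,"ax": 0,"ay": 0,"az": 0},
    {"hand": 20,"x": 0,"y": 0,"z": -0.095,"ax": 0,"ay": 0,"az": 0},
    {"hand": 20,"x": 0,"y": 0,"z": -0.097,"ax": 0,"ay": 0,"az": 0},
  ],
)

```text
t: 14.8
tool_pos: [0.464, 0.1688, 0.3987]
orientation: [-3.141, 0.0, -0.002]
force: [0.1, 0.4, -1.9]
opening: 0.0426
gripper_force: 25.0
```

Request:
carry_out(
  targets=[
    {"hand": 20,"x": 0,"y": 0,"z": 0,"ax": 0,"ay": 0,"az": 0},
    {"hand": 20,"x": 0,"y": 0,"z": 0,"ax": 0,"ay": 0,"az": 0},
    {"hand": 20,"x": 0,"y": 0,"z": 0,"ax": 0,"ay": 0,"az": 0},
  ],
)

```text
t: 15.18
tool_pos: [0.4636, 0.1688, 0.3971]
orientation: [3.141, -0.0, -0.002]
force: [0.7, -0.3, -1.0]
opening: 0.0426
gripper_force: 25.0
```

```bash
python3 -c "
from h import *
go(.4638,.1688,.396)
im,d,P=cloud('wrist')
c=(.466,.169)
S=P[(P[...,2]>.18)&(P[...,2]<.215)&(np.hypot(P[...,0]-c[0],P[...,1]-c[1])<.065)&(P[...,0]>c[0]+.025)]
print('tilt',np.linalg.lstsq(np.c_[S[:,:2]-c,np.ones(len(S))],S[:,2],rcond=None)[0],len(S))
im,d,P=cloud('scene'); cv2.imwrite('pics/f.png',cv2.resize(im[170:300,190:330],None,fx=4,fy=4,interpolation=2))
"
```

```text
t 15.18 pos [0.4636 0.1688 0.3971] shift [ 0.0002 -0.      0.0011] turn [ 0.0003  0.001  -0.0001] F [ 0.73 -0.26 -1.02] open 0.0426 grip 25.0
tilt [-0.00140761  0.00108486  0.20521671] 11160
```

View pics/f.png

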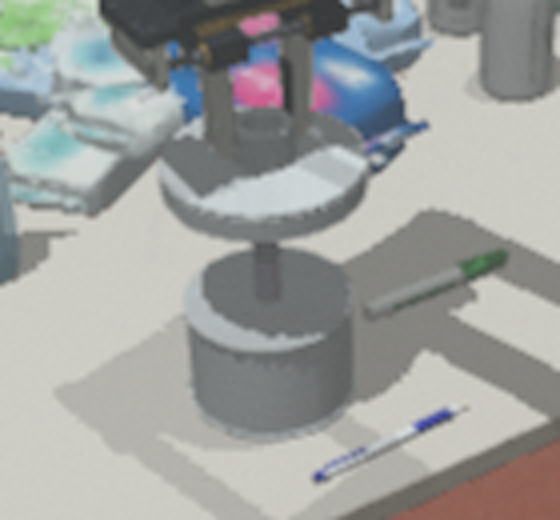

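The outer lid is held level at about (263,185), with its lower edge at about 0.183 m. The inner lid is seated on the tin, with its post at (266,270). I'll hand in.

```bash
python3 -c "
from h import *
print(robot.close_job())"
```

```text
the job is handed in; nothing more can be done
None
```

The job is handed in: the inner lid is seated home on the tin, and the outer lid is held level and still above it, about 37 mm clear of the post top; the judge's verdict was not shown.

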